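# Refit the front cross rod of a slide staining rack and hold it for clamping

### The job

The staining rack for blood-smear slides has lost its front cross rod: it was washed and lies on the notched drying rest. Thread the rod endwise through both empty front bushings of the rack, in at one side, across the tray and out through the other, until it sticks out well over a centimetre on both sides, and finish while still holding it there in the gripper, without straining it against the bushings, so that a colleague can tighten the thumbscrews. Do not force it, and leave the tube rack, jar and slide box where they stand.

Things in the scene. Friction and masses are not known exactly. Their poses are not given: they have to be found in the camera images.
- rod_mid (a point): Centre of the loose stainless cross rod: plain, round, 10 mm in diameter, 240 mm long, domed ends, about 60 to 130 g. Its axis is this frame's y axis; both ends are alike. At the start it lies level, its axis 37 mm above the bench, in the middle notch of the drying rest. Gripped away from its centre it may droop a little.
- rest: Drying rest (grey plastic, fixed), origin on the bench under its middle: foot 100 x 100 mm, two saw-toothed combs 96 mm long (x) and 6 mm thick at y = -40 and +40 mm, tooth tops 42 mm high. The rod lies along its y axis, its middle within 6 mm of the origin, about 75 mm overhanging freely past each comb. It stands left or right of the staining rack, nearer the robot.
- rack: Staining rack (fixed), origin on the bench under its middle, x away from the robot, y along the rods. Steel tray 100 x 126 mm (x, y), 38 mm high; end plates at y = -60, +60 mm, each with two white bushing blocks 34 mm wide, 68 to 102 mm up, |y| 50 to 70 mm, thumbscrews on top to 117 mm. Rear rod fitted: x +26 mm, ends at |y| 115 mm. Front bores (x -26 mm) are empty and open to either side.
- bore_right (a point): Centre of the empty front bore at the right-hand end of the rack (rack x -26, y -60 mm, 85 mm above the bench), half-way through the 20 mm thick block. A round through hole 14 mm in diameter along y with 2 mm chamfers: the rod has 2 mm of play all round. Axes as the rack's.
- bore_left (a point): Centre of the empty front bore at the left-hand end of the rack (rack x -26, y +60 mm, 85 mm above the bench), half-way through the 20 mm thick block. A round through hole 14 mm in diameter along y with 2 mm chamfers: the rod has 2 mm of play all round. Axes as the rack's.
- tube_rack: Bystander: white rack of ten blue-capped blood tubes, 60 x 125 mm, 113 mm high, origin under its middle. It stands on the opposite side from the drying rest. Leave it alone.
- jar: Bystander: amber glass staining jar with white lid, 56 mm in diameter, 85 mm high, origin under its middle; behind the staining rack. Leave it alone.
- slide_box: Bystander: flat grey and white slide box 85 x 100 mm, 33 mm high, origin under its middle; behind the staining rack. Leave it alone.
Not all that is in view belongs to the job. Leave any blue or red look-alike of the part that bears rod_mid alone.

How it is judged (in metres and radians):
On the way, in this order (a step that is already met when the one before it is completed fails the run):
1. the rod is lifted off the drying rest in the gripper (height (world z) of rod_mid above 0.065 m and contact force between the fingers and rod above 1 N), for 0.2 s.
2. held in the gripper, the rod is through the first front bushing and reaches across the tray towards the second (contact force between the fingers and rod above 1 N and x of rod_mid in the frame of rack between -0.036 and -0.016 m and z of rod_mid in the frame of rack between 0.072 and 0.098 m and angle between the y axis of rod_mid and the y axis of rack, either way round below 0.15 rad and (y of rod_mid in the frame of rack between -0.165 and -0.08 m or y of rod_mid in the frame of rack between 0.08 and 0.165 m)), for 0.05 s.
At the end, for the whole second after the job is handed in: The rod runs through both front bushings: centre within 4 mm of the bore line and 40 mm of the middle (at least 10 mm out beyond both outer faces), parallel within 0.05 rad, at rest, still gripped with over 2 N and pressing on the rack with under 10 N (y of rod_mid in the frame of rack between -0.04 and 0.04 m and x of rod_mid in the frame of rack between -0.03 and -0.022 m and z of rod_mid in the frame of rack between 0.081 and 0.089 m and angle between the y axis of rod_mid and the y axis of rack, either way round below 0.05 rad and linear speed of rod below 0.01 m/s and contact force between the fingers and rod above 2 N and contact force between rod and rack below 10 N); the arm keeps its last pose, push and grip.
It fails at once if the rod or the gripper is forced against the staining rack with more than 40 N (contact force between any of rod, the arm, the fingers and rack above 40 N).
It fails at once if the tube rack, the jar or the slide box is shifted by more than 15 mm (distance of any of tube_rack, jar, slide_box from where it was at the start of the episode above 0.015 m).
It also fails if it takes over 56 s, if anything falls off the work surface, if the arm or the gripper's body presses on something with over 40 N, if the wrist force passes 120 N, or if a joint passes its speed limit or range.

### The arm

A 6-joint arm with a two-finger parallel gripper is mounted at the origin on the work surface. World frame = base frame: x ahead of the robot, y to its left, z up, the work surface at z = 0. Lengths are in m, angles in degrees, forces in N, time in s.
With the tool pointing down it reaches from about 0.325 to 0.9 m from the base axis. Payload 6.1 kg.
Tool frame: the origin (TCP) lies on the mounting face of the last link; the fingertips stand 182 mm ahead of it and the grasp point (between the pads) lies 164 mm ahead of it; y points along the fingers, z is the direction in which the jaws open and shut, and the axes are right-handed (so a half turn about y gives the same grasp; the last joint's range is limited). The gripper opens to 87 mm and grips with 3 to 60 N. Pads are 19 mm wide; open, the fingers measure 117 mm over their backs; the gripper's body (75 mm by 190 mm) begins 51 mm behind the grasp point.
Start: joints at [-74.376, 12.628, 87.462, -0, 79.91, -7.225], TCP at [0.243, -0.576, 0.405] pointing down, gripper open.
Joint ranges: [-170.65, 170.65], [-52.31, 119.04], [5.05, 147.46], [-71.25, 251.25], [11.57, 151.72], [-153.62, 153.62]. Speed limits (degrees/s): [147.25, 147.25, 172.46, 180, 180, 180].

### API

Orientations are given as [roll, pitch, yaw] about the fixed x, y, z axes, in that order (R = Rz(yaw) Ry(pitch) Rx(roll)).
In Python, from bench import readout, vision, job_done gives the robot as it stands. The module is installed in compiled form; this text tells all that it offers.
- The arm moves only by the tool drive_tool, never from a script. Its arguments are lists of equal length, an entry for each row: "offset": the shift along the world's x, y, z in m, a list of three; "delta_rot": the turn, a rotation vector about the world's x, y, z in rad, a list of three; "hand": the opening, from 0 (shut) to 1 (fully open). In form: {"offset": [[dx, dy, dz], ...], "delta_rot": [[ax, ay, az], ...], "hand": [hand, ...]}. A call has 1 to 10 rows; each row shifts and turns the pose as measured when the row begins; what a row does not reach is not made up. A row lasts 1/10 s, in which the tool goes at most 50 mm and 8.59 degrees, less where a joint would pass 70% of its speed; a pose out of reach is approached as far as the arm can. A call is refused whole if a number of a shift passes 0.05 or a number of a turn 0.15, either way. A call with a gripper value outside its range is refused whole. The fingers move at their own pace and stop on an object; "force" is the grip in N (left out, the last holds). Time passes only in rows, so rows that do not move let the fingers close. It gives the time, the measured TCP pose, the force and the opening at its end, in the units of the state.
- readout.read_state(): the state, without advancing time (a new reading comes with each control period).
- vision.read_camera(name): name is "side" or "top"; returns (picture, depth): 384x512x3 uint8, blue, green, red; 384x512 float32, m along the optical axis (not along the pixel's ray), 0 where there is no reading.
- vision.calibration(name): a dict with "fx", "fy", "cx", "cy" (pixels), "dist" ([k1, k2, p1, p2, k3] as OpenCV has them; the pictures are not rectified), "T" (4x4, takes a point from camera to world coordinates). Camera axes: x right, y down, z forward; pixel columns grow to the right and rows downward; lengths in m; the calibration is good to about 2 mm. A picture is of the moment at which its call begins. calibration takes no time and is no camera call.
- job_done(): hands the job in, once; it reports no verdict.
The state is a dict: "t": time; "joint_pos": joint angles; "qvel": joint speeds; "effort": joint torques, N m; "tcp_pos": TCP position; "tool_rot": TCP orientation; "force": force on the tool from outside, world axes, zero at the start; "torque": the same for the moment, N m; "gripper_width": opening from 0.0 (shut) to 1.0 (fully open).
Only numpy, scipy, OpenCV 4.12 (cv2) and the standard library are available. Lean on these libraries where they do the work, as an engineer would, in place of code of your own. Each camera call takes 0.05 s, during which the arm holds its last target. There are 200 camera calls.

## Working session

There is one attempt and no reset: what is moved stays moved. The work goes in short steps, Python scripts to look and compute and a tool call to move; the robot and the scene stay as the last step left them, time stands still between calls to the robot, and variables do not carry over. Pictures are saved under pics/ and viewed, about 8 in all and at most 12, crops included, and the job is handed in when it is done.

Besides the shell and the picture viewer there is one more tool, called after "Emit:" by a JSON object that holds its "api" and its "payload", one argument or row to a line. drive_tool: Moves the arm, as the interface text tells. Its arguments: {"type":"object","properties":{"offset":{"type":"array"},"delta_rot":{"type":"array"},"hand":{"type":"array"},"force":{"type":"number"}},"required":["offset","delta_rot","hand"]}

```bash
mkdir -p pics
cat > h.py <<'E'
import numpy as np, cv2
from bench import readout, vision
def grab(n):
    im,d=vision.read_camera(n); c=vision.calibration(n); return im,d,c
def K(c): return np.array([[c['fx'],0,c['cx']],[0,c['fy'],c['cy']],[0,0,1.]])
def pts(d,c):
    "world point per pixel from depth"
    h,w=d.shape; u,v=np.meshgrid(np.arange(w),np.arange(h))
    n=cv2.undistortPoints(np.stack([u,v],-1).reshape(-1,1,2).astype(np.float64),K(c),np.array(c['dist'])).reshape(h,w,2)
    P=np.dstack([n[...,0]*d,n[...,1]*d,d]); T=np.array(c['T']); return P@T[:3,:3].T+T[:3,3]
def plane(uv,z,c):
    "ray of pixels onto height z"
    n=cv2.undistortPoints(np.array(uv,float).reshape(-1,1,2),K(c),np.array(c['dist'])).reshape(-1,2)
    T=np.array(c['T']); r=np.c_[n,np.ones(len(n))]@T[:3,:3].T; o=T[:3,3]; return o+r*((z-o[2])/r[:,2])[:,None]
def proj(P,c):
    T=np.linalg.inv(np.array(c['T'])); 
    return cv2.projectPoints(np.array(P,float).reshape(-1,1,3),cv2.Rodrigues(T[:3,:3])[0],T[:3,3],K(c),np.array(c['dist']))[0].reshape(-1,2)
E
python3 - <<'E'
from h import *
for n in ['top','side']:
    im,d,c=grab(n); cv2.imwrite(f'pics/{n}0.png',im); np.savez(f'{n}0.npz',im=im,d=d); print(n,np.round(c['T'],3).tolist(),c['fx'],c['dist'])
print(readout.read_state())
E
```

```text
top [[0.013, -0.991, 0.134, 0.332], [-1.0, -0.013, -0.0, -0.195], [0.002, -0.134, -0.991, 1.309], [0.0, 0.0, 0.0, 1.0]] 450.41660398998835 [0.04342222 0.         0.         0.         0.        ]
side [[-0.944, -0.143, 0.297, 0.019], [-0.33, 0.456, -0.827, 1.161], [-0.017, -0.879, -0.477, 0.846], [0.0, 0.0, 0.0, 1.0]] 475.862070331137 [-0.14229651  0.          0.          0.          0.        ]
{'t': 0.1, 'joint_pos': array([-7.43747474e+01,  1.26710103e+01,  8.75197858e+01,  5.10766407e-06,
        7.99120950e+01, -7.22605252e+00]), 'qvel': array([ 0.00213004, -0.08016698, -0.12602689,  0.04820766, -0.01708168,
        0.03912136]), 'effort': array([ 2.29516001e-03, -4.95946169e+01, -3.88515759e+01,  7.02106906e-02,
        5.15519525e-02, -7.93049253e-05]), 'tcp_pos': array([ 0.24263107, -0.57571062,  0.40373795]), 'tool_rot': array([-9.01020733e+01,  1.29470769e-02, -1.57148707e+02]), 'force': array([-0.16376195,  0.02744701, -0.04271326]), 'torque': array([-0.00137469, -0.01103748,  0.02444798]), 'gripper_width': 0.995801111590991}
```

View pics/top0.png

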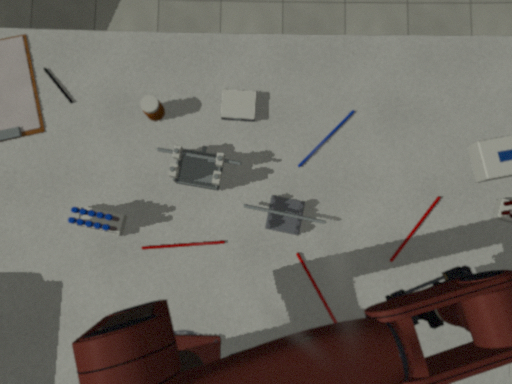

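View pics/side0.png

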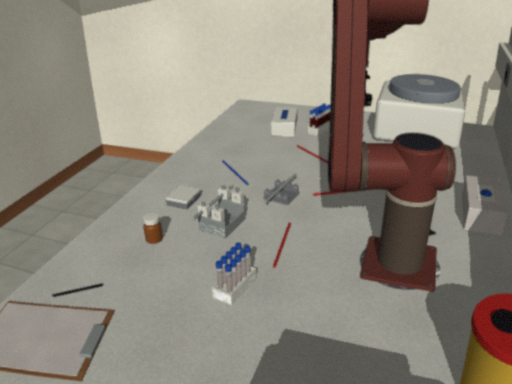

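The top view shows the staining rack at px (199,168), the rest with the grey rod at (286,212), the tube rack at (97,219), the jar at (152,107) and the slide box at (238,104). In the side view the rod on the rest is at (282,188).

Rod look-alikes in the top view:
- steel rod on the rest (286,212)
- blue rod (327,138)
- red rods (185,244), (415,228) and (317,287)
- fitted rear rod of the rack (199,156)

I choose the steel one on the rest and check it in a crop.

Run:
```python
from h import *
t=np.load('top0.npz')['im']; s=np.load('side0.npz')['im']
a=cv2.resize(t[130:240,140:350],None,fx=3.8,fy=3.8,interpolation=cv2.INTER_CUBIC)[:, :798]
b=cv2.resize(s[165:245,185:310],None,fx=2.2,fy=2.2,interpolation=cv2.INTER_CUBIC)
o=np.zeros((a.shape[0]+b.shape[0],798,3),np.uint8); o[:a.shape[0],:a.shape[1]]=a; o[a.shape[0]:,:b.shape[1]]=b
cv2.imwrite('pics/crop0.png',o)
c=vision.calibration('top'); d=np.load('top0.npz')['d']; P=pts(d,c)
for y in range(140,236,5): print(y,' '.join('%3d'%(1000*P[y,x,2]) if d[y,x]>0 else '  .' for x in range(156,342,5)))
```

```text
140   0   0   0  -3   0   2  -4   0   3   0   3   0   0  -3   0  -2   0  -2   0   1  -6  -3   4   0  -2   6   0   3   1   0  -5   0  -5  -2   2   5   0   7
145   4   5   1   1 102   0   5   3   3  -2  -2  -1   7  -1   4   1  -1   4  -1   2   0   5   1   0   2  -3  -4   1   5  -2   2  -4  -1   2   0   0  -2  -5
150  -5  90  88  90 113  89  35  37   5   0   3   0   0  -2   4  -3   0   0  -3   0   0   0   0   2   6   0   0   0  -3   0   1   0  10   0   0   0   6   2
155   0   3   3   1 100  83  90  89  91  91  11  21  34 104   1  -2   2   0  -1  -2  -2   0   1   0   0  -3   3   0   2  -3   1   4  -3   4   2   0   0   5
160  -2   0   7   1   0  30  15   8   6   8  10   9 103 103  93  89   2   1   0   1   2   0   0   5   3   0   0  -1  -5  -1  11   0  -2   0   2   3   1  -1
165  -4   0   0 101 103  18  10   8   4   7   6  11  84  94   4   1  -3   7  -2   0  -1  -1   2   1   1  -2   1   1   0  11  -1   3   0   1   .   1   2  -1
170   1   0  -2 114 101  13   9   8  11   9   8   8   6  35  -4   4   1  -3  -2  -5   1   0   0  -2   0   0  -1   3   0  -1  -3   0   2  -1   0  -6  -1  -1
175   1 
[... 1319 characters left out ...]
   4  -1   1  -1  45   7   8  39  39  41   6   0   1   0   3   0  -4   1   4
220   4   0   0   0   4  -1  -1   1  -2   3   5   1  -2   0   3   2   1  -1   0   4  -3   1   4   5   6   6  14   5   4   5  -1  41  43  42   0   2   3   1
225  -5   0   2   2  -2   2   1   1  -2   3   1  -1  -4  -2   0  -4   0   0   1   1   0   4   7   4   7   4   4   5  21   2   0   1   0  -3  -3   1   0   5
230   2   1   3   2   1   2   1   0   0  -4   0   1   2   1  -2   2  -2   0  -1   0   5  -1   0   2   5   7   6   8  40  -1   0   2   0   0  -1  -3   0  -1
235   0   0  -2   0   2   1   0   0   1   1   2  -3   2   1  -4   2   5   .   1   0  -5  -3   2   4   0   0   0   0  -3   1  -3  -1   1   2   1  -3  -2   0
```

View pics/crop0.png

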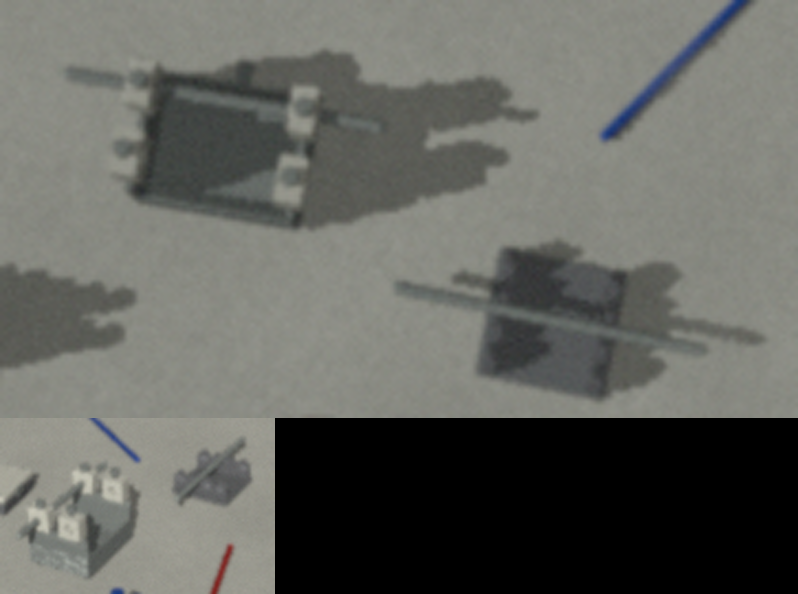

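The crop confirms the steel rod on the rest, running from about (244,205) to (326,222) in the full picture. The rack's right-hand front bore faces it from px (217,176). Next I measure both.

```bash
cat > meas.py <<'E'
from h import *
from scipy import ndimage
def line(uv,z,c):
    Q=plane(uv,z,c)[:,:2]; m=Q.mean(0); w,V=np.linalg.eigh(np.cov((Q-m).T)); ax=V[:,1]*np.sign(V[1,1]); s=(Q-m)@ax
    return m+ax*(s.max()+s.min())/2, ax, np.ptp(s), np.sqrt(w[0])
E
python3 - <<'E'
from meas import *
f=np.load('top0.npz'); im,d=f['im'],f['d']; c=vision.calibration('top'); P=pts(d,c); Z=P[...,2]
H,W=d.shape; v,u=np.mgrid[:H,:W]
def sel(x0,x1,y0,y1,z0,z1): return (u>=x0)&(u<=x1)&(v>=y0)&(v<=y1)&(Z>z0)&(Z<z1)
# rod on rest: overhangs only + keep biggest line
m=sel(240,332,198,226,.03,.055); uv=np.c_[u[m],v[m]]
a=np.polyfit([244,326],[205,222],1); uv=uv[abs(uv[:,1]-np.polyval(a,uv[:,0]))<4]
mid,ax,L,sd=line(uv,.037,c); print('rod',mid,np.degrees(np.arctan2(ax[1],ax[0]))-90,L,sd,len(uv), 'topz',np.median(Z[uv[:,1],uv[:,0]]))
# rear rod outside
m=(sel(150,172,140,165,.075,.1)|sel(226,245,150,172,.075,.1)); uv=np.c_[u[m],v[m]]
mid,ax,L,sd=line(uv,.085,c); print('rear',mid,np.degrees(np.arctan2(ax[1],ax[0]))-90,L,sd,len(uv))
n=np.array([ax[1],-ax[0]]); print('rack origin from rear',mid-0.026*n,'bores',[mid-.052*n+s*.06*ax for s in(-1,1)])
# block tops
m=sel(160,240,140,190,.094,.122)&(im.min(2)>0); 
Q=P[m][:,:2]; R=np.c_[n,ax]; q=(Q-(mid-.026*n))@R
for sx in(1,-1):
  for sy in(1,-1):
    k=(q[:,0]*sx>0)&(q[:,1]*sy>0); qq=q[k]; print(sx,sy,k.sum(),'range',np.round(np.percentile(qq,[5,95],axis=0).mean(0)*1e3,1),np.round(qq.mean(0)*1e3,1))
# white blocks in colour: overlay check by projection
o=mid-.026*n
X=[[*(o+R@np.array(p)),z] for p,z in [((-.026,-.06),.117),((-.026,.06),.117),((.026,-.06),.117),((.026,.06),.117),((.05,-.063),.038),((-.05,-.063),.038),((-.05,.063),.038)]]
print(np.round(proj(X,c),1).tolist()); cs=vision.calibration('side'); print(np.round(proj(X,cs),1).tolist())
for nme,b in [('tube',(60,130,195,235)),('jar',(135,170,90,125)),('box',(215,262,85,125))]:
    m=sel(*b,.02,.13); print(nme,P[m].mean(0).round(3),P[m].max(0).round(3))
E
```

```text
rod [ 0.4428491  -0.27397364] -10.907063835059745 0.2370499510148469 0.003510686228428236 316 topz 0.04128807813754043
rear [ 0.59524792 -0.03464483] -8.964886047936076 0.23653622929413073 0.002902933492622237 111
rack origin from rear [ 0.56956553 -0.03059327] bores [array([ 0.5345334 , -0.08580876]), array([0.5532329 , 0.03272533])]
1 1 101 range [25.4 59.9] [25.1 59.4]
1 -1 96 range [ 25.6 -59.6] [ 24.8 -60.9]
-1 1 104 range [-26.9  60.1] [-27.2  59.1]
-1 -1 95 range [-26.6 -59.5] [-27.3 -59.8]
[[215.8, 175.9], [171.8, 168.4], [219.3, 157.1], [175.5, 149.7], [224.0, 155.0], [217.8, 188.9], [174.3, 181.5]]
[[236.7, 187.3], [216.7, 204.2], [222.9, 183.9], [202.4, 200.4], [218.5, 202.7], [244.3, 209.6], [224.2, 228.5]]
tube [0.416 0.238 0.069] [0.457 0.311 0.121]
jar [0.737 0.104 0.071] [0.77  0.134 0.093]
box [ 0.762 -0.138  0.032] [ 0.809 -0.088  0.041]
```

The measurements agree with each other: the rod measures 237 mm long and its top is at 41 mm, and the four blocks sit at (±26, ±60). The rod mid is at (0.443, -0.274) with yaw -10.9°. The rack origin is at (0.570, -0.031) with yaw -9.0°. I will grip 75 mm right of the rod's middle, at (0.429, -0.348), and thread from the right.

Emit:
{"api": "drive_tool", "payload": {
  "offset": [
    [0.0186,0.0228,-0.0104],
    [0.0186,0.0228,-0.0104],
    [0.0186,0.0228,-0.0104],
    [0.0186,0.0228,-0.0104],
    [0.0186,0.0228,-0.0104],
    [0.0186,0.0228,-0.0104],
    [0.0186,0.0228,-0.0104],
    [0.0186,0.0228,-0.0104],
    [0.0186,0.0228,-0.0104],
    [0.0186,0.0228,-0.0104]
  ],
  "delta_rot": [
    [0,0,0.098],
    [0,0,0.098],
    [0,0,0.098],
    [0,0,0.098],
    [0,0,0.098],
    [0,0,0.098],
    [0,0,0.098],
    [0,0,0.098],
    [0,0,0.098],
    [0,0,0.098]
  ],
  "hand": [1,1,1,1,1,1,1,1,1,1],
  "force": 40
}}

```text
t: 1.1
tcp_pos: [0.4305, -0.3403, 0.293]
tool_rot: [-90.3, 0.1, -99.2]
force: [0.9, -0.7, -0.8]
gripper_width: 0.997
```

Emit:
{"api": "drive_tool", "payload": {
  "offset": [
    [-0.0009,-0.0036,-0.03],
    [-0.0009,-0.0036,-0.03],
    [0,0,-0.02],
    [0,0,-0.0115],
    [0,0,0]
  ],
  "delta_rot": [
    [0,0,-0.015],
    [0,0,-0.015],
    [0,0,0],
    [0,0,0],
    [0,0,0]
  ],
  "hand": [1,1,1,1,1]
}}

```text
t: 1.6
tcp_pos: [0.4304, -0.3421, 0.1958]
tool_rot: [-90.4, 0.3, -100.4]
force: [0.2, -0.2, -0.5]
gripper_width: 0.998
```

Run:
```python
from h import *
im,d,c=grab('side'); np.savez('side1.npz',im=im,d=d); tm,td,tc=grab('top')
a=cv2.resize(im[150:230,240:350],None,fx=5,fy=5,interpolation=cv2.INTER_CUBIC)[:, :560]
b=cv2.resize(tm[160:260,230:350],None,fx=2,fy=2)
o=np.zeros((400,800,3),np.uint8); o[:a.shape[0],:550]=a[:400,:550]; o[:b.shape[0],560:800]=b
cv2.imwrite('pics/s1.png',o); print(readout.read_state()['tcp_pos'],readout.read_state()['tool_rot'])
```

```text
[ 0.43112485 -0.34286541  0.1978455 ] [ -90.26332995    0.1830949  -100.41477562]
```

View pics/s1.png

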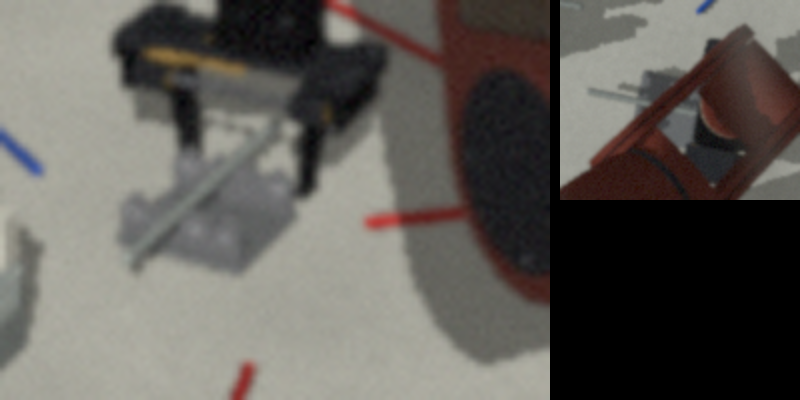

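The rod (from (130,265) to (280,125) in the crop) lies between the open fingers, which reach below it. I close now.

Emit:
{"api": "drive_tool", "payload": {
  "offset": [
    [-0.001,-0.003,0.003],
    [0,0,0],
    [0,0,0],
    [0,0,0],
    [0,0,0],
    [0,0,0],
    [0,0,0],
    [0,0,0],
    [0,0,0],
    [0,0,0]
  ],
  "delta_rot": [
    [0,0,-0.008],
    [0,0,0],
    [0,0,0],
    [0,0,0],
    [0,0,0],
    [0,0,0],
    [0,0,0],
    [0,0,0],
    [0,0,0],
    [0,0,0]
  ],
  "hand": [0,0,0,0,0,0,0,0,0,0],
  "force": 45
}}

```text
t: 2.7
tcp_pos: [0.4314, -0.3482, 0.2063]
tool_rot: [-89.9, -0.1, -101.0]
force: [-4.1, -1.0, 1.4]
gripper_width: 0.171
```

Emit:
{"api": "drive_tool", "payload": {
  "offset": [
    [0,0,-0.003],
    [0,0,0],
    [0,0,0],
    [0,0,0]
  ],
  "delta_rot": [
    [0,0,0],
    [0,0,0],
    [0,0,0],
    [0,0,0]
  ],
  "hand": [0,0,0,0]
}}

```text
t: 3.1
tcp_pos: [0.4301, -0.3485, 0.2045]
tool_rot: [-90.2, -0.1, -100.9]
force: [-1.7, 1.6, 3.5]
gripper_width: 0.095
```

Emit:
{"api": "drive_tool", "payload": {
  "offset": [
    [0,0,0.006],
    [0,0,0.011],
    [0,0,0.011],
    [0,0,0.011],
    [0,0,0.008],
    [0,0,0],
    [0,0,0]
  ],
  "delta_rot": [
    [0,0,0],
    [0,0,0],
    [0,0,0],
    [0,0,0],
    [0,0,0],
    [0,0,0],
    [0,0,0]
  ],
  "hand": [0,0,0,0,0,0,0]
}}

```text
t: 3.8
tcp_pos: [0.4303, -0.3485, 0.2561]
tool_rot: [-90.1, -0.2, -100.9]
force: [0.4, -1.1, -2.0]
gripper_width: 0.1
```

```bash
cat >> meas.py <<'E'
def rod3(u0,u1,v0,v1,lo,hi,tag,cam='top'):
    "points of the rod by depth in the top view inside pixel box and height band; saves a crop"
    im,d,c=grab(cam); P=pts(d,c); H,W=d.shape; v,u=np.mgrid[:H,:W]
    cv2.imwrite(f'pics/{tag}.png',cv2.resize(im[130:250,150:350],None,fx=4,fy=4,interpolation=cv2.INTER_CUBIC))
    m=(u>=u0)&(u<=u1)&(v>=v0)&(v<=v1)&(P[...,2]>lo)&(P[...,2]<hi); return np.c_[u[m],v[m]],P[m],im,d,c
E
python3 - <<'E'
from meas import *
print(readout.read_state()['tcp_pos'],readout.read_state()['tool_rot'],readout.read_state()['force'],readout.read_state()['gripper_width'])
uv,P,im,d,c=rod3(225,300,185,235,.06,.13,'t2')
s,sd,sc=grab('side'); np.savez('s2.npz',im=s,d=sd); np.savez('t2.npz',im=im,d=d)
b=cv2.imread('pics/t2.png'); a=cv2.resize(s[140:220,220:340],None,fx=4,fy=4,interpolation=cv2.INTER_CUBIC)
o=np.zeros((600,800,3),np.uint8); o[:320,:480]=a; o[320:560,:400]=cv2.resize(b,(400,240)); cv2.imwrite('pics/s2.png',o)
print(len(P)); k=np.argsort(P[:,1])[::-6]; print(np.c_[uv[k],P[k].round(3)])
E
```

```text
[ 0.43028549 -0.34849221  0.25614897] [ -90.07106176   -0.17113097 -100.86305   ] [ 0.4247243  -1.12164286 -2.04086155] 0.09962464681990083
165
[[ 2.43e+02  2.02e+02  4.67e-01 -1.59e-01  9.70e-02]
 [ 2.44e+02  2.03e+02  4.64e-01 -1.62e-01  1.01e-01]
 [ 2.46e+02  2.03e+02  4.65e-01 -1.67e-01  9.80e-02]
 [ 2.47e+02  2.05e+02  4.59e-01 -1.70e-01  9.60e-02]
 [ 2.49e+02  2.04e+02  4.62e-01 -1.76e-01  1.01e-01]
 [ 2.50e+02  2.05e+02  4.59e-01 -1.78e-01  1.00e-01]
 [ 2.52e+02  2.06e+02  4.57e-01 -1.84e-01  9.70e-02]
 [ 2.54e+02  2.04e+02  4.62e-01 -1.89e-01  9.70e-02]
 [ 2.55e+02  2.06e+02  4.57e-01 -1.92e-01  9.60e-02]
 [ 2.57e+02  2.06e+02  4.57e-01 -1.97e-01  9.50e-02]
 [ 2.58e+02  2.08e+02  4.52e-01 -2.00e-01  9.60e-02]
 [ 2.60e+02  2.06e+02  4.57e-01 -2.05e-01  9.50e-02]
 [ 2.62e+02  2.06e+02  4.57e-01 -2.11e-01  9.60e-02]
 [ 2.63e+02  2.08e+02  4.52e-01 -2.14e-01  9.20e-02]
 [ 2.65e+02  2.06e+02  4.58e-01 -2.19e-01  9.20e-02]
 [ 2.67e+02  2.08e+02  4.52e-01 -2.24e-01  9.60e-02]
 [ 2.68e+02  2.10e+02  4.47e-01 -2.27e-01  9.00e-02]
 [ 2.70e+02  2.09e+02  4.49e-01 -2.32e-01  9.70e-02]
 [ 2.72e+02  2.08e+02  4.52e-01 -2.38e-01  9.40e-02]
 [ 2.74e+02  2.09e+02  4.49e-01 -2.43e-01  9.80e-02]
 [ 2.75e+02  2.08e+02  4.52e-01 -2.46e-01  9.60e-02]
 [ 2.77e+02  2.10e+02  4.47e-01 -2.52e-01  9.10e-02]
 [ 2.92e+02  2.14e+02  4.37e-01 -2.92e-01  9.40e-02]
 [ 2.93e+02  2.15e+02  4.35e-01 -2.95e-01  8.80e-02]
 [ 2.95e+02  2.12e+02  4.42e-01 -3.00e-01  9.40e-02]
 [ 2.96e+02  2.14e+02  4.37e-01 -3.03e-01  9.00e-02]
 [ 2.98e+02  2.15e+02  4.35e-01 -3.09e-01  9.00e-02]
 [ 3.00e+02  2.13e+02  4.40e-01 -3.14e-01  9.30e-02]]
```

View pics/s2.png

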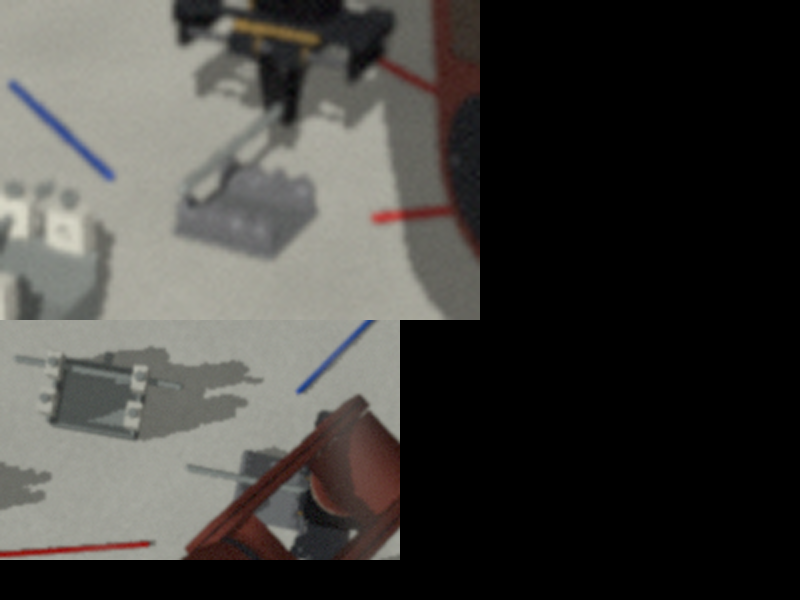

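The rod is held clear of the rest, from about (243,203) in the top view, and the free end looks slightly high. Next: fit its tilt and yaw, with the earlier rods as a reference for bias.

```bash
cat >> meas.py <<'E'
def fit(uv,P,tag,rack=True):
    "robust 3D line of a rod's visible top; frame: rack yaw -8.96"
    o=np.array([.5696,-.0306]); y=np.array([.1558,.9878]); x=np.array([.9878,-.1558])
    q=np.c_[(P[:,:2]-o)@x,(P[:,:2]-o)@y,P[:,2]]; k=np.ones(len(q),bool)
    for _ in range(4):
        a=np.polyfit(q[k,1],q[k,2],1); b=np.polyfit(q[k,1],q[k,0],1)
        r=np.c_[q[:,2]-np.polyval(a,q[:,1]),q[:,0]-np.polyval(b,q[:,1])]; k=(abs(r[:,0])<.008)&(abs(r[:,1])<.007)
    e=np.sort(q[k,1]); print(tag,'n',k.sum(),'slope z/y %.4f x/y %.4f'%(a[0],b[0]),'y %.4f..%.4f'%(e[0],e[-1]),
      'at ymax: x %.4f ztop %.4f'%(np.polyval(b,e[-1]),np.polyval(a,e[-1])),'sd z %.4f x %.4f'%(r[k].std(0)[0],r[k].std(0)[1])); return a,b,e
E
python3 - <<'E'
from meas import *
f=np.load('top0.npz'); c=vision.calibration('top'); P=pts(f['d'],c); v,u=np.mgrid[:384,:512]; Z=P[...,2]
g=abs(v-np.polyval(np.polyfit([244,326],[205,222],1),u))<4
m=g&(u>240)&(u<332)&(Z>.025)&(Z<.06); fit(None,P[m],'on rest (axis .037)')
m=((u>150)&(u<172)|(u>226)&(u<245))&(v>140)&(v<172)&(Z>.075)&(Z<.1); fit(None,P[m],'rear (axis .085, x .026)')
f=np.load('t2.npz'); P=pts(f['d'],c); Z=P[...,2]; m=(u>235)&(u<302)&(v>195)&(v<225)&(Z>.075)&(Z<.115); fit(None,P[m],'held')
c=vision.calibration('side')
f=np.load('s2.npz'); P=pts(f['d'],c); Z=P[...,2]; m=(u>262)&(u<292)&(v>164)&(v<194)&(Z>.075)&(Z<.115); fit(None,P[m],'held side')
f=np.load('side0.npz'); P=pts(f['d'],c); Z=P[...,2]; m=(u>262)&(u<300)&(v>170)&(v<205)&(Z>.03)&(Z<.055); fit(None,P[m],'rest side')
E
```

```text
on rest (axis .037) n 301 slope z/y -0.0018 x/y 0.0342 y -0.3785..-0.1418 at ymax: x -0.0839 ztop 0.0412 sd z 0.0030 x 0.0029
rear (axis .085, x .026) n 102 slope z/y -0.0012 x/y 0.0002 y -0.1183..0.1170 at ymax: x 0.0252 ztop 0.0891 sd z 0.0027 x 0.0028
held n 167 slope z/y 0.0339 x/y 0.0204 y -0.3033..-0.1430 at ymax: x -0.0849 ztop 0.0971 sd z 0.0025 x 0.0028
held side n 101 slope z/y 0.0325 x/y 0.0257 y -0.3318..-0.1370 at ymax: x -0.0869 ztop 0.0955 sd z 0.0028 x 0.0027
rest side n 121 slope z/y -0.0022 x/y 0.0310 y -0.3747..-0.1354 at ymax: x -0.0867 ztop 0.0393 sd z 0.0028 x 0.0029
```

Both cameras show the free end tilted up by 0.033 rad and the yaw off by about 0.022 rad. I correct both and move sideways in front of the bore.

Emit:
{"api": "drive_tool", "payload": {
  "offset": [
    [0.0124,-0.002,0],
    [0.0124,-0.002,0],
    [0.0124,-0.002,0],
    [0.0124,-0.002,0],
    [0.0124,-0.002,-0.001],
    [0,0,0],
    [0,0,0]
  ],
  "delta_rot": [
    [-0.0087,0.0014,0.0055],
    [-0.0087,0.0014,0.0055],
    [-0.0087,0.0014,0.0055],
    [-0.0087,0.0014,0.0055],
    [0,0,0],
    [0,0,0],
    [0,0,0]
  ],
  "hand": [0,0,0,0,0,0,0]
}}

```text
t: 4.6
tcp_pos: [0.4992, -0.3584, 0.2517]
tool_rot: [-90.2, -2.3, -99.4]
force: [-0.2, 0.1, -1.3]
gripper_width: 0.097
```

```bash
cat > look.py <<'E'
from meas import *
import sys
s=readout.read_state(); print(s['t'],s['tcp_pos'].round(4),s['tool_rot'].round(2),s['force'].round(1),round(s['gripper_width'],3))
y=np.array([.1558,.9878]); x=np.array([.9878,-.1558]); o=np.array([.5696,-.0306])
lo,hi=float(sys.argv[1]),float(sys.argv[2])
for n in ['top','side']:
    A=[]
    for _ in range(2):
        im,d,c=grab(n); P=pts(d,c)
        q=np.dstack([(P[...,:2]-o)@x,(P[...,:2]-o)@y]); Z=P[...,2]
        for tag,xc in(('held',-.026),('rear',.026)):
            r=(lo,hi) if tag=='held' else (-.12,-.075)
            m=(abs(q[...,0]-xc)<.016)&(q[...,1]>r[0])&(q[...,1]<r[1])&(Z>.065)&(Z<.112)&(d>0); A.append((tag,P[m]))
    for tag in('held','rear'): fit(None,np.vstack([p for t,p in A if t==tag]),n+' '+tag)
    np.savez(f'last_{n}.npz',im=im,d=d)
E
python3 look.py -0.31 -0.075
```

```text
4.6 [ 0.4992 -0.3584  0.2517] [-90.18  -2.28 -99.38] [-0.2  0.1 -1.3] 0.097
top held n 299 slope z/y -0.0049 x/y -0.0002 y -0.3096..-0.1482 at ymax: x -0.0199 ztop 0.0855 sd z 0.0028 x 0.0029
top rear n 110 slope z/y 0.0042 x/y -0.0016 y -0.1186..-0.0757 at ymax: x 0.0252 ztop 0.0895 sd z 0.0028 x 0.0028
side held n 165 slope z/y -0.0045 x/y 0.0039 y -0.3091..-0.1459 at ymax: x -0.0225 ztop 0.0839 sd z 0.0028 x 0.0027
side rear n 30 slope z/y 0.0732 x/y -0.0607 y -0.1168..-0.0848 at ymax: x 0.0216 ztop 0.0882 sd z 0.0030 x 0.0021
```

Emit:
{"api": "drive_tool", "payload": {
  "offset": [
    [-0.0032,0.0005,0.0015],
    [-0.0032,0.0005,0.0015],
    [0.0016,0.0099,0],
    [0.0016,0.0099,0],
    [0.0016,0.0099,0],
    [0.0016,0.0099,0],
    [0,0,0],
    [0,0,0]
  ],
  "delta_rot": [
    [0.004,-0.0006,0],
    [0,0,0],
    [0,0,0],
    [0,0,0],
    [0,0,0],
    [0,0,0],
    [0,0,0],
    [0,0,0]
  ],
  "hand": [0,0,0,0,0,0,0,0]
}}

```text
t: 5.6
tcp_pos: [0.4972, -0.3134, 0.2561]
tool_rot: [-90.2, -2.0, -99.5]
force: [-0.7, -0.7, -0.7]
gripper_width: 0.099
```

```bash
python3 look.py -0.26 -0.075
```

```text
5.6 [ 0.4972 -0.3134  0.2561] [-90.15  -2.02 -99.46] [-0.7 -0.7 -0.7] 0.099
top held n 280 slope z/y -0.0013 x/y 0.0027 y -0.2577..-0.1023 at ymax: x -0.0285 ztop 0.0906 sd z 0.0026 x 0.0029
top rear n 113 slope z/y -0.0171 x/y 0.0078 y -0.1186..-0.0756 at ymax: x 0.0252 ztop 0.0895 sd z 0.0027 x 0.0028
side held n 167 slope z/y -0.0023 x/y 0.0026 y -0.2572..-0.0994 at ymax: x -0.0309 ztop 0.0887 sd z 0.0026 x 0.0028
side rear n 30 slope z/y 0.0650 x/y -0.0973 y -0.1177..-0.0870 at ymax: x 0.0205 ztop 0.0885 sd z 0.0027 x 0.0025
```

Emit:
{"api": "drive_tool", "payload": {
  "offset": [
    [0.0023,0.0047,-0.001],
    [0.0008,0.005,0],
    [0.0008,0.005,0],
    [0.0008,0.005,0],
    [0.0008,0.005,0],
    [0.0008,0.005,0],
    [0.0008,0.005,0]
  ],
  "delta_rot": [
    [0,0,0.002],
    [0,0,0],
    [0,0,0],
    [0,0,0],
    [0,0,0],
    [0,0,0],
    [0,0,0]
  ],
  "hand": [0,0,0,0,0,0,0]
}}

```text
t: 6.5
tcp_pos: [0.5044, -0.2777, 0.2547]
tool_rot: [-90.2, -2.0, -99.5]
force: [0.3, -0.5, -2.2]
gripper_width: 0.097
```

```bash
python3 look.py -0.23 -0.076
python3 - <<'E'
import numpy as np,cv2
t=np.load('last_top.npz')['im']; s=np.load('last_side.npz')['im']
o=np.zeros((600,800,3),np.uint8); o[:360,:480]=cv2.resize(s[165:235,190:283],(480,360),interpolation=cv2.INTER_CUBIC); o[360:600,:480]=cv2.resize(t[140:200,160:280],(480,240),interpolation=cv2.INTER_CUBIC)
cv2.imwrite('pics/s3.png',o[:,:480])
E
```

```text
6.5 [ 0.5044 -0.2777  0.2547] [-90.17  -2.02 -99.51] [ 0.3 -0.5 -2.2] 0.097
top held n 239 slope z/y 0.0057 x/y 0.0027 y -0.2173..-0.0773 at ymax: x -0.0270 ztop 0.0899 sd z 0.0027 x 0.0029
top rear n 112 slope z/y 0.0202 x/y -0.0035 y -0.1185..-0.0756 at ymax: x 0.0250 ztop 0.0901 sd z 0.0027 x 0.0027
side held n 149 slope z/y 0.0065 x/y -0.0027 y -0.2293..-0.0861 at ymax: x -0.0301 ztop 0.0882 sd z 0.0026 x 0.0027
side rear n 29 slope z/y 0.0631 x/y -0.1330 y -0.1142..-0.0864 at ymax: x 0.0197 ztop 0.0888 sd z 0.0021 x 0.0025
```

View pics/s3.png

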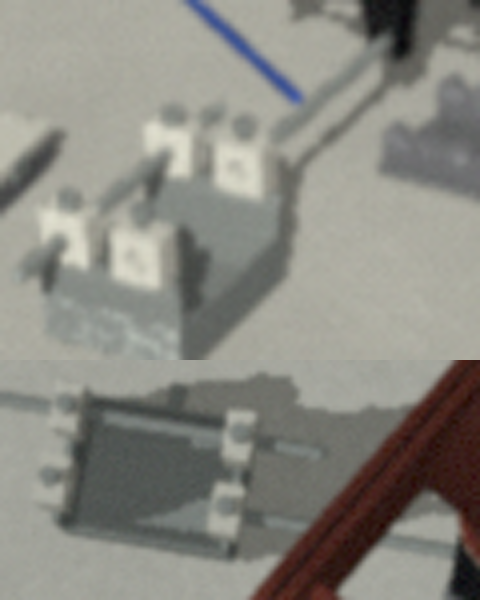

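The tip is at the mouth of the right front bore and in line with it (x -27.0 mm against about -26.5 mm, height matching the rear rod). I feed in slowly and watch the force.

Emit:
{"api": "drive_tool", "payload": {
  "offset": [
    [0.0008,0.005,0],
    [0.0008,0.005,0],
    [0.0008,0.005,0],
    [0.0008,0.005,0],
    [0.0008,0.005,0]
  ],
  "delta_rot": [
    [0,0,0],
    [0,0,0],
    [0,0,0],
    [0,0,0],
    [0,0,0]
  ],
  "hand": [0,0,0,0,0]
}}

```text
t: 7.2
tcp_pos: [0.5085, -0.2521, 0.2548]
tool_rot: [-90.1, -2.0, -99.6]
force: [-0.0, -0.5, -1.2]
gripper_width: 0.097
```

Emit:
{"api": "drive_tool", "payload": {
  "offset": [
    [0.0008,0.005,0],
    [0.0008,0.005,0],
    [0.0008,0.005,0],
    [0.0008,0.005,0],
    [0.0008,0.005,0]
  ],
  "delta_rot": [
    [0,0,0],
    [0,0,0],
    [0,0,0],
    [0,0,0],
    [0,0,0]
  ],
  "hand": [0,0,0,0,0]
}}

```text
t: 7.7
tcp_pos: [0.5129, -0.2245, 0.2549]
tool_rot: [-90.1, -2.0, -99.6]
force: [-0.6, 0.1, -0.8]
gripper_width: 0.097
```

```bash
python3 look.py -0.17 -0.076; python3 look.py -0.047 0.04 | grep held
```

```text
7.7 [ 0.5129 -0.2245  0.2549] [-90.14  -2.04 -99.55] [-0.6  0.1 -0.8] 0.097
top held n 137 slope z/y -0.0011 x/y -0.0092 y -0.1562..-0.1030 at ymax: x -0.0272 ztop 0.0893 sd z 0.0028 x 0.0029
top rear n 4 slope z/y 0.1183 x/y -0.3149 y -0.0785..-0.0756 at ymax: x 0.0285 ztop 0.0893 sd z 0.0015 x 0.0014
side held n 90 slope z/y 0.0068 x/y 0.0038 y -0.1687..-0.0874 at ymax: x -0.0298 ztop 0.0885 sd z 0.0027 x 0.0026
side rear n 29 slope z/y 0.0275 x/y 0.0413 y -0.1164..-0.0877 at ymax: x 0.0226 ztop 0.0877 sd z 0.0032 x 0.0019
top held n 90 slope z/y -0.0124 x/y -0.0063 y -0.0469..-0.0123 at ymax: x -0.0266 ztop 0.0893 sd z 0.0025 x 0.0028
side held n 55 slope z/y -0.0987 x/y 0.0619 y -0.0457..-0.0113 at ymax: x -0.0283 ztop 0.0863 sd z 0.0028 x 0.0028
```

The tip is at y -12 mm, through the first bushing and on line, with no reaction force. I continue to just before the second block.

Emit:
{"api": "drive_tool", "payload": {
  "offset": [
    [0.0008,0.005,0],
    [0.0008,0.005,0],
    [0.0008,0.005,0],
    [0.0008,0.005,0],
    [0.0008,0.005,0]
  ],
  "delta_rot": [
    [0,0,0],
    [0,0,0],
    [0,0,0],
    [0,0,0],
    [0,0,0]
  ],
  "hand": [0,0,0,0,0]
}}

```text
t: 8.6
tcp_pos: [0.5169, -0.199, 0.2548]
tool_rot: [-90.1, -2.0, -99.7]
force: [-0.0, -0.2, -1.4]
gripper_width: 0.102
```

Emit:
{"api": "drive_tool", "payload": {
  "offset": [
    [0.0008,0.005,0],
    [0.0008,0.005,0],
    [0.0008,0.005,0],
    [0.0008,0.005,0]
  ],
  "delta_rot": [
    [0,0,0],
    [0,0,0],
    [0,0,0],
    [0,0,0]
  ],
  "hand": [0,0,0,0]
}}

```text
t: 9.0
tcp_pos: [0.5204, -0.1767, 0.2549]
tool_rot: [-90.1, -2.0, -99.6]
force: [0.2, -0.1, -1.7]
gripper_width: 0.095
```

```bash
python3 look.py -0.15 -0.08|grep -v rear; python3 look.py -0.045 0.046 | grep held
```

```text
9.0 [ 0.5204 -0.1767  0.2549] [-90.14  -2.04 -99.62] [ 0.2 -0.1 -1.7] 0.095
top held n 54 slope z/y -0.0102 x/y -0.0004 y -0.1004..-0.0806 at ymax: x -0.0269 ztop 0.0894 sd z 0.0030 x 0.0028
top held n 64 slope z/y 0.0160 x/y -0.0333 y 0.0093..0.0367 at ymax: x -0.0266 ztop 0.0900 sd z 0.0028 x 0.0028Traceback (most recent call last):
  File "look.py", line 14, in <module>
    for tag in('held','rear'): fit(None,np.vstack([p for t,p in A if t==tag]),n+' '+tag)
                               ~~~^^^^^^^^^^^^^^^^^^^^^^^^^^^^^^^^^^^^^^^^^^^^^^^^^^^^^^
  File "meas.py", line 16, in fit
    a=np.polyfit(q[k,1],q[k,2],1); b=np.polyfit(q[k,1],q[k,0],1)
    raise TypeError("expected non-empty vector for x")
TypeError: expected non-empty vector for x
Traceback (most recent call last):
  File "look.py", line 14, in <module>
    for tag in('held','rear'): fit(None,np.vstack([p for t,p in A if t==tag]),n+' '+tag)
                               ~~~^^^^^^^^^^^^^^^^^^^^^^^^^^^^^^^^^^^^^^^^^^^^^^^^^^^^^^
  File "meas.py", line 16, in fit
    a=np.polyfit(q[k,1],q[k,2],1); b=np.polyfit(q[k,1],q[k,0],1)
TypeError: expected non-empty vector for x
```

The tip is at y +37 mm, and x -26.6 mm and the height match the second bore. I continue through it.

Emit:
{"api": "drive_tool", "payload": {
  "offset": [
    [0.0008,0.005,0],
    [0.0008,0.005,0],
    [0.0008,0.005,0],
    [0.0008,0.005,0]
  ],
  "delta_rot": [
    [0,0,0],
    [0,0,0],
    [0,0,0],
    [0,0,0]
  ],
  "hand": [0,0,0,0]
}}

```text
t: 9.6
tcp_pos: [0.5237, -0.1567, 0.2549]
tool_rot: [-90.1, -2.1, -99.7]
force: [-0.0, 0.3, -2.2]
gripper_width: 0.097
```

Emit:
{"api": "drive_tool", "payload": {
  "offset": [
    [0.0008,0.005,0],
    [0.0008,0.005,0],
    [0.0008,0.005,0],
    [0.0008,0.005,0]
  ],
  "delta_rot": [
    [0,0,0],
    [0,0,0],
    [0,0,0],
    [0,0,0]
  ],
  "hand": [0,0,0,0]
}}

```text
t: 10.0
tcp_pos: [0.5271, -0.1345, 0.2549]
tool_rot: [-90.1, -2.0, -99.7]
force: [0.1, -0.3, 0.1]
gripper_width: 0.096
```

Run:
```python
from meas import *
s=readout.read_state(); print(s['t'],s['tcp_pos'].round(4),s['tool_rot'].round(2),s['force'].round(1),s['torque'].round(2))
y=np.array([.1558,.9878]); x=np.array([.9878,-.1558]); o=np.array([.5696,-.0306]); I={}
for n in ['top','side']:
    im,d,c=grab(n); I[n]=im; P=pts(d,c); q=np.dstack([(P[...,:2]-o)@x,(P[...,:2]-o)@y]); Z=P[...,2]
    for r in ((-.045,.045),(.073,.13)):
        m=(abs(q[...,0]+.026)<.014)&(q[...,1]>r[0])&(q[...,1]<r[1])&(Z>.068)&(Z<.11)&(d>0)
        if m.sum()>5: fit(None,P[m],f'{n} {r}')
        else: print(n,r,m.sum())
t,s=I['top'],I['side']
o=np.zeros((600,480,3),np.uint8); o[:360]=cv2.resize(s[165:235,190:283],(480,360),interpolation=cv2.INTER_CUBIC); o[360:]=cv2.resize(t[140:200,150:270],(480,240),interpolation=cv2.INTER_CUBIC)
cv2.imwrite('pics/s4.png',o)
```

```text
10.0 [ 0.5271 -0.1345  0.2549] [-90.13  -2.05 -99.68] [ 0.1 -0.3  0.1] [-0.1  -0.09 -0.05]
top (-0.045, 0.045) n 60 slope z/y 0.0299 x/y -0.0095 y -0.0449..0.0004 at ymax: x -0.0266 ztop 0.0901 sd z 0.0027 x 0.0029
top (0.073, 0.13) n 6 slope z/y -0.0693 x/y -0.3189 y 0.0735..0.0780 at ymax: x -0.0265 ztop 0.0900 sd z 0.0026 x 0.0028
side (-0.045, 0.045) n 52 slope z/y 0.0008 x/y 0.0053 y -0.0439..0.0293 at ymax: x -0.0289 ztop 0.0876 sd z 0.0029 x 0.0023
side (0.073, 0.13) n 8 slope z/y 0.0644 x/y 0.1064 y 0.0735..0.0838 at ymax: x -0.0284 ztop 0.0868 sd z 0.0023 x 0.0015
```

View pics/s4.png

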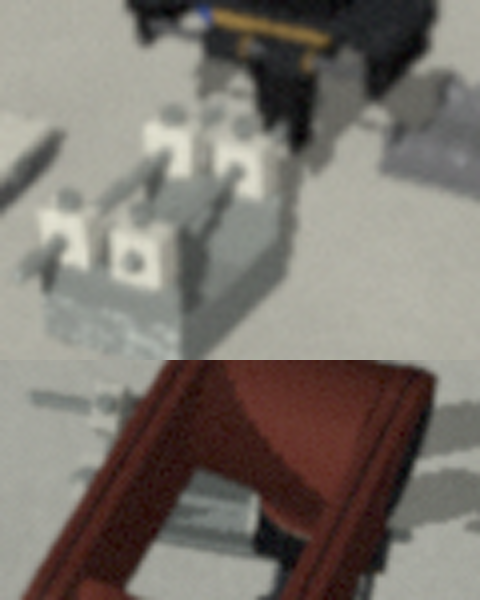

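The tip is through the second bushing (dark dome at (133,262)), about 11 mm beyond the outer face, and no force shows. I advance 12 mm more and hold.

Emit:
{"api": "drive_tool", "payload": {
  "offset": [
    [0.0008,0.005,0],
    [0.0008,0.005,0],
    [0.0004,0.0025,0],
    [0,0,0],
    [0,0,0],
    [0,0,0]
  ],
  "delta_rot": [
    [0,0,0],
    [0,0,0],
    [0,0,0],
    [0,0,0],
    [0,0,0],
    [0,0,0]
  ],
  "hand": [0,0,0,0,0,0]
}}

```text
t: 10.7
tcp_pos: [0.5294, -0.1208, 0.2549]
tool_rot: [-90.1, -2.1, -99.6]
force: [-0.3, 0.5, -0.7]
gripper_width: 0.098
```

Run:
```python
from meas import *
s=readout.read_state(); print(s['t'],s['tcp_pos'].round(4),s['tool_rot'].round(2),s['force'].round(1),s['torque'].round(2))
y=np.array([.1558,.9878]); x=np.array([.9878,-.1558]); o=np.array([.5696,-.0306]); I={}
for n in ['top','side']:
    S={}
    for _ in range(4):
      im,d,c=grab(n); I[n]=im; P=pts(d,c); q=np.dstack([(P[...,:2]-o)@x,(P[...,:2]-o)@y]); Z=P[...,2]
      for r in ((-.045,.045),(.073,.13),(-.15,-.073)):
        m=(abs(q[...,0]+.026)<.014)&(q[...,1]>r[0])&(q[...,1]<r[1])&(Z>.068)&(Z<.11)&(d>0); S.setdefault(r,[]).append(P[m])
    for r,p in S.items():
        p=np.vstack(p)
        if len(p)>12: fit(None,p,f'{n} {r}')
s=readout.read_state(); print(s['t'],s['tcp_pos'].round(4),s['force'].round(1),s['torque'].round(2),s['gripper_width'])
t,s=I['top'],I['side']
o=np.zeros((600,480,3),np.uint8); o[:360]=cv2.resize(s[165:235,190:283],(480,360),interpolation=cv2.INTER_CUBIC); o[360:]=cv2.resize(t[140:200,150:270],(480,240),interpolation=cv2.INTER_CUBIC)
cv2.imwrite('pics/s5.png',o)
```

```text
10.7 [ 0.5294 -0.1208  0.2549] [-90.13  -2.06 -99.64] [-0.3  0.5 -0.7] [-0.1  -0.11  0.02]
top (-0.045, 0.045) n 279 slope z/y -0.0034 x/y 0.0041 y -0.0365..0.0178 at ymax: x -0.0263 ztop 0.0897 sd z 0.0026 x 0.0028
top (0.073, 0.13) n 52 slope z/y -0.1741 x/y 0.0533 y 0.0815..0.0917 at ymax: x -0.0252 ztop 0.0883 sd z 0.0025 x 0.0031
top (-0.15, -0.073) n 69 slope z/y 0.1039 x/y 0.0673 y -0.1449..-0.1326 at ymax: x -0.0265 ztop 0.0902 sd z 0.0026 x 0.0028
side (-0.045, 0.045) n 207 slope z/y -0.0054 x/y -0.0081 y -0.0446..0.0357 at ymax: x -0.0296 ztop 0.0877 sd z 0.0027 x 0.0027
side (0.073, 0.13) n 80 slope z/y -0.0584 x/y 0.0405 y 0.0731..0.0957 at ymax: x -0.0282 ztop 0.0870 sd z 0.0030 x 0.0029
side (-0.15, -0.073) n 87 slope z/y 0.1364 x/y 0.1186 y -0.1452..-0.0851 at ymax: x -0.0239 ztop 0.0954 sd z 0.0038 x 0.0037
11.1 [ 0.5294 -0.1208  0.2549] [ 0.1  0.5 -1.4] [-0.05 -0.06  0.02] 0.09781481092227529
```

View pics/s5.png

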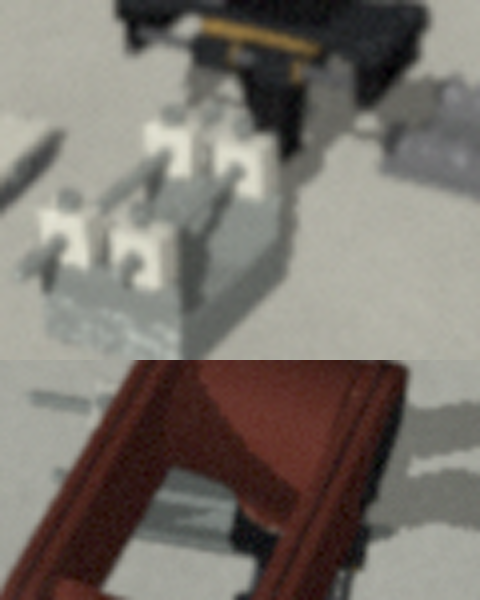

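The rod shows through both bushings. Its ends are at rack y +94 and -145 mm, so the centre is about -26 mm. It is on the bore line within about 1 mm, and the wrist force is at noise level. I hand the job in.

```bash
python3 -c "
from bench import job_done
print(job_done())"
```

```text
the job is handed in; nothing more can be done
None
```

The rod is threaded through both front bushings and still held in the gripper, and the job is handed in. It reports no verdict.

I gripped the rod about 73 mm right of its centre at 45 N. After lifting, its free end pointed up by 0.034 rad and its yaw was off by about 0.02 rad. I corrected both, then fed it in from the right in steps of about 5 mm.

**Position:** The rod ends are at about rack y +94 and -145 mm, so it sticks out about 24 mm on the left and 75 mm on the right. The centre is about -26 mm from the middle.

**Alignment:** The top view puts it at x about -26.3 mm, with its height within about 1 mm of the bore line, measured against the fitted rear rod. Over the span between the blocks it is parallel within 0.01 rad.

**Force:** The wrist force was at noise level (1.5 N or less) in the last readings, and no more than about 2.2 N during threading. The contact force on the rack cannot be read directly.

**Disagreements:** The side camera read x about 3 mm lower. It shows a similar offset on the rear rod, so I took that as calibration bias. The fits on the short protruding ends were too noisy to use for angle.

I kept away from the tube rack, jar and slide box, but did not measure their positions again at the end. The whole run took 11.1 s of the 56 s allowed.

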